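# Pull the blank block from the dry-block heater

## Robot

A 6-joint arm with a two-finger parallel gripper is mounted at the origin on the work surface. World frame = base frame: x ahead of the robot, y to its left, z up, the work surface at z = 0. Lengths are in m, angles in rad, forces in N, time in s.
With the tool pointing down it reaches from about 0.375 to 0.975 m from the base axis. Payload 3.8 kg.
Tool frame: the origin (TCP) lies at the very end of the fingers, on their centre line; the grasp point (between the pads) lies 19 mm behind it (bot.tcp_to_grasp is the z of the grasp point in the tool frame, in m); z points along the fingers, y is the direction in which the jaws open and shut (so a half turn about z gives the same grasp; the last joint's range is limited). The gripper opens to 85 mm and grips with 20 to 120 N. Pads are 22 mm wide; open, the fingers measure 114 mm over their backs; the gripper's body (76 mm by 85 mm) begins 54 mm behind the grasp point. The pads swing forward as they close: fully open they stand 13 mm farther back than shut.
Start: joints at [-1.282, 0.264, 1.604, -0, 1.274, -0.037], TCP at [0.216, -0.639, 0.231] pointing down, gripper open.
Joint ranges: [-2.63, 2.63], [-0.94, 2.18], [0.31, 2.57], [-1.31, 4.45], [0, 2.66], [-2.55, 2.55]. Speed limits (rad/s): [2.57, 2.57, 3.14, 3.14, 3.14, 3.14].

## Interface

Orientations are given as a rotation vector (axis times angle).
In Python, from workcell import status, vision, job, bot gives the robot as it stands.
- The arm moves only by the tool apply_moves, never from a script. Its argument "deltas" is a list of rows, each a list of 7 numbers: the shift along the tool's x, y, z in m, then the turn, a rotation vector about the tool's x, y, z in rad, then the closure, from 0 (fully open) to 1 (shut). In form: [[x, y, z, rx, ry, rz, jaw], ...]. A call has 1 to 8 rows; each row is the pose to reach, as a shift and turn from the pose commanded when the call began, along the tool's axes at that moment; what a row does not reach only later rows make up. A row lasts 1/12 s, in which the tool goes at most 41.7 mm and 7.16 degrees, less where a joint would pass 70% of its speed; a pose out of reach is approached as far as the arm can. A call with a gripper value outside its range is refused whole. The fingers move at their own pace and stop on an object; "squeeze" is the grip in N (left out, the last holds). Time passes only in rows, so rows that repeat a pose let the fingers close. It gives the time, the measured TCP pose, the force and the opening at its end, in the units of the state.
- status.read_state(): the state, without advancing time (a new reading comes with each control period).
- vision.read_camera(name): name is "scene" or "top" or "wrist"; returns the picture (480x640x3 uint8, red, green, blue); there is no depth.
- vision.get_calibration(name): a dict with "fov_y" (degrees; the focal length in pixels is half the picture's height over the tangent of half this angle, whatever the lens; pixels are square), "cx", "cy" (the principal point, pixels), "R" (3x3) and "t" (3): a world point X has camera coordinates R X + t; the wrist camera has in their place "tool_from_camera" (4x4, takes a point from camera to tool coordinates, whose origin is the TCP and whose axes are the flange's). Camera axes: x right, y down, z forward; pixel columns grow to the right and rows downward; lengths in m; the calibration is good to about 2 mm. The wrist camera is an equidistant fisheye: a pixel r from the principal point sees the ray r / f radians off the axis. A picture is of the moment at which its call begins: read the wrist's pose just before it. get_calibration takes no time and is no camera call.
- job.finish_job(): hands the job in, once; it reports no verdict.
The state is a dict: "time": time; "q": joint angles; "joint_vel": joint speeds; "joint_torque": joint torques, N m; "tool_pos": TCP position; "tcp_rot": TCP orientation; "wrist_force": force on the tool from outside, world axes, zero at the start; "torque": the same for the moment, N m; "width": opening from 0.0 (shut) to 1.0 (fully open).
Only numpy, scipy, OpenCV 4.12 (cv2) and the standard library are available. Lean on these libraries where they do the work, as an engineer would, in place of code of your own. Each camera call takes 0.05 s, during which the arm holds its last target. There are 200 camera calls.

## Task

Take the puller rod from its stand, put its foot into the slot of the blank block (the one without tube holes) in the dry-block heater and give it a quarter turn to lock its quarter-turn thread. Pull the block straight up out of its well with the rod, lower it flat onto the floor of the steel tray before letting go, and leave the rod locked in it. Leave the drilled block in its well.

Things in the scene. Friction and masses are not known exactly. Their poses are not given: they have to be found in the camera images.
- puller_grip (a point): Centre of a steel puller rod's grip paddle: 40 mm along x, 14 thick along y, 36 high. Rod upright (z up) in a white stand 35 mm high; lifts straight out; 0.2 kg. 12 mm shaft. Round collar 44 mm wide, underside 66 mm below this point. Under it a 10 mm neck and a cross bar 44 mm along x, 8 wide, 8 high, bottom 85 mm below this point. A half turn about z makes no difference.
- blank_block: Plain aluminium block 76x76x40 mm, 0.4 kg, flush in a square well of a 90 mm high heater, 2 mm play. Origin: centre of underside, z up. In its top a slot 56 mm along x, 24 along y, through an 8 mm lip into a hollow 60x60, 22 high. Bar along slot: foot drops in, collar rests on top (paddle centre 106 mm over origin; 109 when the block hangs). Quarter turn either way locks the bar under the lip.
- drilled_block: Drilled aluminium block of the same size and with the same slot, but with 20 dark round tube holes in its top, in the other well of the heater (170 x 250 mm, 90 mm high, fixed); which well is which varies. Origin: centre of its underside, z up. Leave it there.
- tray_in (a point): Centre of the inner floor of a shallow rectangular steel tray, fixed to the table: 180 mm along x, 200 mm along y, walls 4 mm thick, rim 18 mm above the table. The floor lies about 4 mm above the table; z up.
There are look-alikes about, which are no part of the job. What is shaped like the blank_block but pink is not meant. Leave any yellow look-alike of the part that bears puller_grip alone.

How it is judged:
On the way, in this order (a step that is already met when the one before it is completed fails the run):
1. the rod's foot is in the blank block's slot and turned to lock (bar within 40 degrees of square to the slot), the block still seated in its well (z of puller_grip in the frame of blank_block between 0.098 and 0.114 m and x of puller_grip in the frame of blank_block between -0.022 and 0.022 m and y of puller_grip in the frame of blank_block between -0.022 and 0.022 m and angle between the x axis of puller_grip and the y axis of blank_block, either way round below 0.7 rad and distance of blank_block from where it was at the start of the episode below 0.01 m), for 0.1 s.
2. the blank block is clear of its well, lifted upright on the locked rod (z of puller_grip in the frame of blank_block between 0.098 and 0.114 m and x of puller_grip in the frame of blank_block between -0.022 and 0.022 m and y of puller_grip in the frame of blank_block between -0.022 and 0.022 m and angle between the x axis of puller_grip and the y axis of blank_block, either way round below 0.7 rad and height (world z) of blank_block above 0.095 m and angle between blank_block's own z axis and vertical below 0.3 rad), for 0.1 s.
3. the blank block has been lowered onto the tray's floor with the rod still in the fingers (x of blank_block in the frame of tray_in between -0.06 and 0.06 m and y of blank_block in the frame of tray_in between -0.07 and 0.07 m and z of blank_block in the frame of tray_in between -0.004 and 0.006 m and angle between blank_block's own z axis and vertical below 0.1 rad and contact force between the fingers and puller above 1 N), for 0.1 s.
At the end, for the whole second after the job is handed in: Blank block flat and at rest on the tray floor (centre within 60 mm in x and 70 mm in y of the tray centre, underside within 6 mm of the floor, tilt under 6 degrees), rod still locked in it (within 40 degrees of square to the slot); drilled block down in its well (x of blank_block in the frame of tray_in between -0.06 and 0.06 m and y of blank_block in the frame of tray_in between -0.07 and 0.07 m and z of blank_block in the frame of tray_in between -0.004 and 0.006 m and angle between blank_block's own z axis and vertical below 0.1 rad and z of puller_grip in the frame of blank_block between 0.098 and 0.114 m and x of puller_grip in the frame of blank_block between -0.022 and 0.022 m and y of puller_grip in the frame of blank_block between -0.022 and 0.022 m and angle between the x axis of puller_grip and the y axis of blank_block, either way round below 0.7 rad and linear speed of blank_block below 0.02 m/s and height (world z) of drilled_block below 0.055 m); the robot touches nothing.
It fails at once if the drilled block is lifted or shifted by more than 15 mm (distance of drilled_block from where it was at the start of the episode above 0.015 m).
It also fails if it takes over 51 s, if anything falls off the work surface, if the arm or the gripper's body presses on something with over 40 N, if the wrist force passes 120 N, or if a joint passes its speed limit or range.

## Working session

There is one attempt and no reset: what is moved stays moved. The work goes in short steps, Python scripts to look and compute and a tool call to move; the robot and the scene stay as the last step left them, time stands still between calls to the robot, and variables do not carry over. Pictures are saved under pics/ and viewed, about 8 in all and at most 12, crops included, and the job is handed in when it is done.

Besides the shell and the picture viewer there is one more tool, called after "Emit:" as name(argument=value, ...) on one line, values as JSON. apply_moves: Moves the arm, as the interface text tells. Its arguments: {"type":"object","properties":{"deltas":{"type":"array","items":{"type":"array","items":{"type":"number"}}},"squeeze":{"type":"number"}},"required":["deltas"]}

```bash
mkdir -p pics; ls; python3 - <<'E'
from workcell import status, vision, job, bot
import cv2,json
s=status.read_state();print({k:s[k] for k in('time','tool_pos','tcp_rot','width','wrist_force')},bot.tcp_to_grasp)
for n in('top','scene'):
    im=vision.read_camera(n);cv2.imwrite(f'pics/{n}0.png',im[:,:,::-1]);print(n,vision.get_calibration(n))
print(vision.get_calibration('wrist'))
E
```

```text
pics
{'time': 0.0, 'tool_pos': array([ 0.21581931, -0.63877529,  0.22996012]), 'tcp_rot': array([-3.09779658e+00, -5.09146048e-01,  4.81791218e-04]), 'width': 1.001429564356148, 'wrist_force': array([ 0.60894771, -0.26083839, -0.22295779])} -0.0187
top {'fov_y': 42.06246301955491, 'cx': 330.76928167913735, 'cy': 236.27047238295714, 'R': array([[ 0.02644842, -0.9996305 , -0.00627234],
       [-0.97196995, -0.02424923, -0.23385124],
       [ 0.23361273,  0.01228153, -0.97225216]]), 't': array([-0.00884822,  0.51120869,  0.96611955])}
scene {'fov_y': 45.9102950707164, 'cx': 322.67142285219285, 'cy': 242.20401059989905, 'R': array([[-0.56025202,  0.82819782, -0.01435433],
       [ 0.68560736,  0.45392978, -0.56911361],
       [-0.46482279, -0.32868849, -0.82213359]]), 't': array([ 0.25527138, -0.28321898,  1.21597802])}
{'fov_y': 65.70646984690485, 'cx': 310.15985329774486, 'cy': 239.43725921321072, 'tool_from_camera': array([[-7.31125867e-04, -9.56946452e-01, -2.90263594e-01,
         7.52801540e-02],
       [ 9.99999636e-01, -5.71927697e-04, -6.33291341e-04,
        -1.09641006e-04],
       [ 4.40016113e-04, -2.90263951e-01,  9.56946522e-01,
        -1.42741302e-01],
       [ 0.00000000e+00,  0.00000000e+00,  0.00000000e+00,
         1.00000000e+00]])}
```

View pics/top0.png

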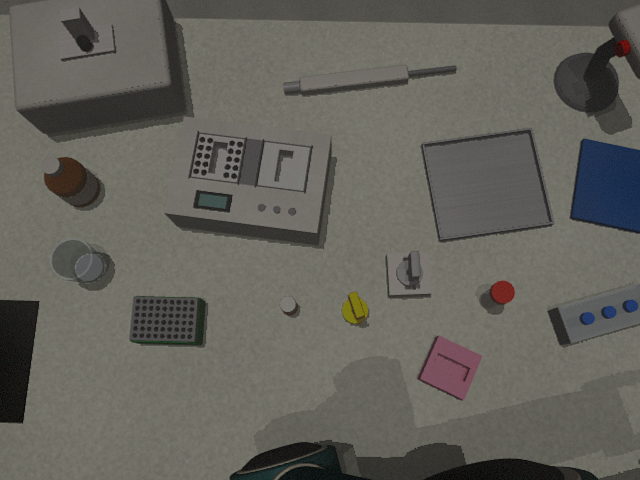

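View pics/scene0.png

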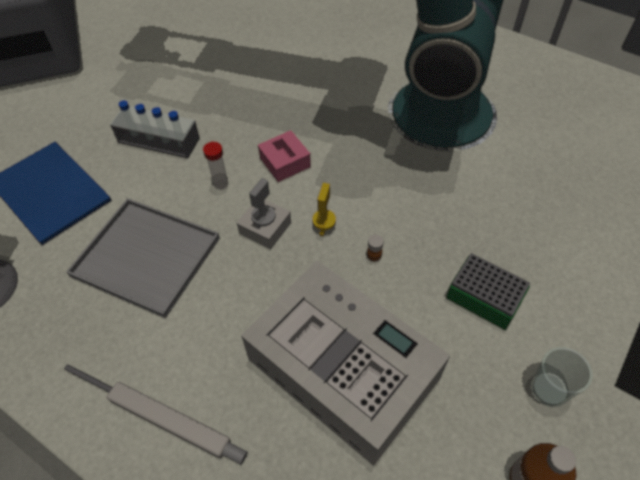

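```bash
python3 - <<'E'
import cv2,numpy as np
t=cv2.imread('pics/top0.png');s=cv2.imread('pics/scene0.png')
def c(im,x,y,w,h,f):return cv2.resize(im[y:y+h,x:x+w],None,fx=f,fy=f,interpolation=cv2.INTER_CUBIC)
f=5
a=np.hstack([c(t,250,135,80,60,f),c(t,380,240,80,60,f)])
b=np.hstack([c(s,265,290,80,60,f),c(s,230,175,80,60,f)])
cv2.imwrite('pics/crop.png',np.vstack([a,b]))
E
```

```text
(no output)
```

View pics/crop.png

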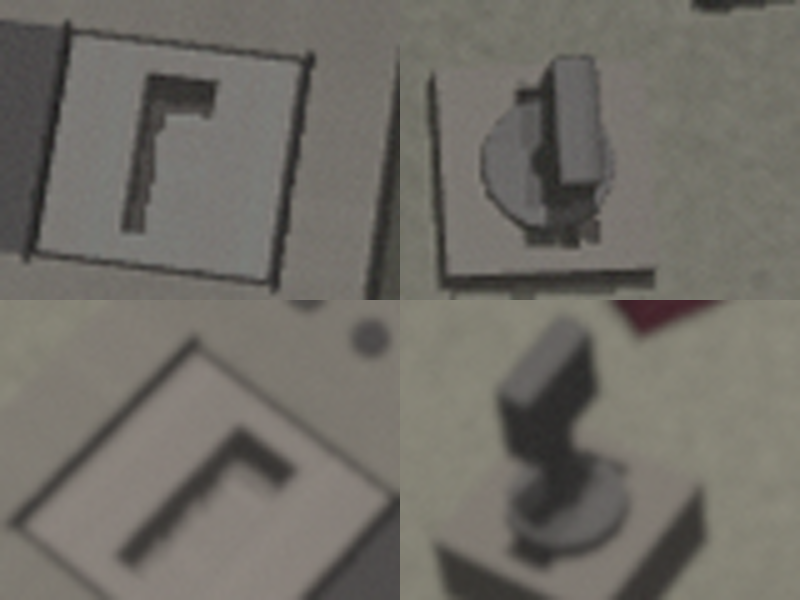

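Composite (3 views so far): in `top`, the block corners are about (264,141),(311,146),(304,192),(257,186), with the slot running roughly along world x. The paddle's top face is (411,252)-(421,276), and the tray rim corners are (422,144),(531,130),(552,224),(441,240). In `scene` the paddle top is centred at (258,187).

```bash
cat > h.py <<'E'
from workcell import status, vision, job, bot
import cv2,numpy as np
from scipy.spatial.transform import Rotation as Ro
def ray(n,uv,st=None):
    c=vision.get_calibration(n);f=240/np.tan(np.radians(c['fov_y']/2))
    p=(np.atleast_2d(uv)-[c['cx'],c['cy']])/f
    if n=='wrist':
        th=np.linalg.norm(p,axis=1,keepdims=True);d=np.hstack([p*np.sinc(th/np.pi),np.cos(th)])
        T=c['tool_from_camera'];R=Ro.from_rotvec(st['tcp_rot']).as_matrix()
        return R@T[:3,3]+st['tool_pos'], d@(R@T[:3,:3]).T
    R=np.array(c['R']);return -R.T@c['t'], np.c_[p,np.ones(len(p))]@R
def plane(n,uv,z,st=None):
    o,d=ray(n,uv,st);return o+d*((z-o[2])/d[:,2])[:,None]
def tri(a,b):
    (o1,d1),(o2,d2)=a,b;d1,d2=d1[0],d2[0]
    s=np.linalg.lstsq(np.c_[d1,-d2],o2-o1,rcond=None)[0];p,q=o1+s[0]*d1,o2+s[1]*d2
    return (p+q)/2,np.linalg.norm(p-q)
def rect(P):
    e=(P[1]-P[0])+(P[2]-P[3]);g=(P[3]-P[0])+(P[2]-P[1])
    return P.mean(0).round(4),(np.linalg.norm(e)/2).round(4),(np.linalg.norm(g)/2).round(4),np.degrees(np.arctan2(e[1],e[0])).round(1),np.degrees(np.arctan2(g[1],g[0])).round(1)
def shot(name):
    st=status.read_state();im=vision.read_camera('wrist');cv2.imwrite(f'pics/{name}.png',im[:,:,::-1]);return st,im
E
python3 - <<'E'
from h import *
k=lambda L:np.array(L,float)
blk=k([(70,30),(307,57),(272,283),(35,253)])/5+[250,135]
pad=(k([(556,58),(597,58),(603,182),(562,182)])-[400,0])/5+[380,240]
print('blk',rect(plane('top',blk,.09)))
b2=k([(195,343),(395,500),(200,690),(15,522)])[:2]
print(tri(ray('top',pad.mean(0)),ray('scene',[258.4,187])))
for z in(.115,.119):print('pad',rect(plane('top',pad,z)))
print('tray',rect(plane('top',[(422,144),(531,130),(552,224),(441,240)],.018)))
sl=k([(147,75),(217,80),(190,237),(122,233)])/5+[250,135]
print('slot',rect(plane('top',sl,.09)))
st=status.read_state();print(Ro.from_rotvec(st['tcp_rot']).as_matrix().round(3))
E
```

```text
blk (array([0.621 , 0.0835, 0.09  ]), np.float64(0.0787), np.float64(0.0785), np.float64(-95.8), np.float64(174.1))
(array([ 0.45739147, -0.12790491,  0.11439907]), np.float64(0.0013008812585215258))
pad (array([ 0.4577, -0.1284,  0.115 ]), np.float64(0.0126), np.float64(0.0388), np.float64(-88.6), np.float64(-177.6))
pad (array([ 0.4569, -0.1279,  0.119 ]), np.float64(0.0125), np.float64(0.0386), np.float64(-88.6), np.float64(-177.6))
tray (array([ 0.6229, -0.2646,  0.018 ]), np.float64(0.1954), np.float64(0.176), np.float64(-80.5), np.float64(-170.4))
slot (array([0.6206, 0.0841, 0.09  ]), np.float64(0.0228), np.float64(0.0552), np.float64(-92.6), np.float64(173.6))
[[ 0.947  0.32  -0.001]
 [ 0.32  -0.947  0.002]
 [ 0.    -0.002 -1.   ]]
```

```bash
cat >> h.py <<'E'
def go(p,yaw,st=None):
    st=st or status.read_state();R=Ro.from_rotvec(st['tcp_rot']);c,s=np.cos(np.radians(yaw)),np.sin(np.radians(yaw))
    T=Ro.from_matrix(np.array([[c,s,0],[s,-c,0],[0,0,-1.]]))
    print('t',round(st['time'],2),'row',R.inv().apply(np.array(p)-st['tool_pos']).round(4),(R.inv()*T).as_rotvec().round(4),'tcp',st['tool_pos'].round(4),'q6',st['q'][5].round(2),'w',st['width'].round(3) if hasattr(st['width'],'round') else st['width'],'F',st['wrist_force'].round(1))
E
python3 -c "
from h import *
go([.457,-.128,.23],2)"
```

```text
t 0.1 row [ 0.392  -0.4068  0.0009] [-2.000e-03  2.000e-04  2.909e-01] tcp [ 0.2158 -0.6389  0.2301] q6 -0.04 w 0.9983846449602555 F [-0.  -0.1 -0.3]
```

Emit:
apply_moves(deltas=[[0.392, -0.407, 0.001, -0.002, 0, 0.291, 0], [0.392, -0.407, 0.001, -0.002, 0, 0.291, 0], [0.392, -0.407, 0.001, -0.002, 0, 0.291, 0], [0.392, -0.407, 0.001, -0.002, 0, 0.291, 0], [0.392, -0.407, 0.001, -0.002, 0, 0.291, 0], [0.392, -0.407, 0.001, -0.002, 0, 0.291, 0], [0.392, -0.407, 0.001, -0.002, 0, 0.291, 0], [0.392, -0.407, 0.001, -0.002, 0, 0.291, 0]])

```text
time: 0.77
tool_pos: [0.3584, -0.3359, 0.2303]
tcp_rot: [3.14, 0.054, 0.0]
wrist_force: [0.2, 0.4, 0.9]
width: 0.999
```

```bash
python3 -c "
from h import *
go([.457,-.128,.23],2)"
```

```text
t 0.77 row [ 0.1057 -0.2044 -0.    ] [ 0.0015 -0.0001 -0.0007] tcp [ 0.3584 -0.3359  0.2303] q6 0.73 w 0.999069104693387 F [0.2 0.4 0.9]
```

Emit:
apply_moves(deltas=[[0.106, -0.204, 0, 0.001, 0, 0, 0], [0.106, -0.204, 0, 0.001, 0, 0, 0], [0.106, -0.204, 0, 0.001, 0, 0, 0], [0.106, -0.204, 0, 0.001, 0, 0, 0], [0.106, -0.204, 0, 0.001, 0, 0, 0], [0.106, -0.204, 0, 0.001, 0, 0, 0], [0.106, -0.204, 0, 0.001, 0, 0, 0], [0.106, -0.204, 0, 0.001, 0, 0, 0]])

```text
time: 1.43
tool_pos: [0.4571, -0.1294, 0.2299]
tcp_rot: [3.14, 0.06, -0.001]
wrist_force: [0.0, -1.1, 0.5]
width: 0.999
```

```bash
python3 -c "
from h import *
st,im=shot('w1');go([.457,-.128,.13],2,st)"
```

```text
t 1.43 row [ 0.0001 -0.0015  0.0999] [0.0011 0.0007 0.0032] tcp [ 0.4571 -0.1294  0.2299] q6 1.21 w 0.9988036767175664 F [ 0.  -1.1  0.5]
```

View pics/w1.png

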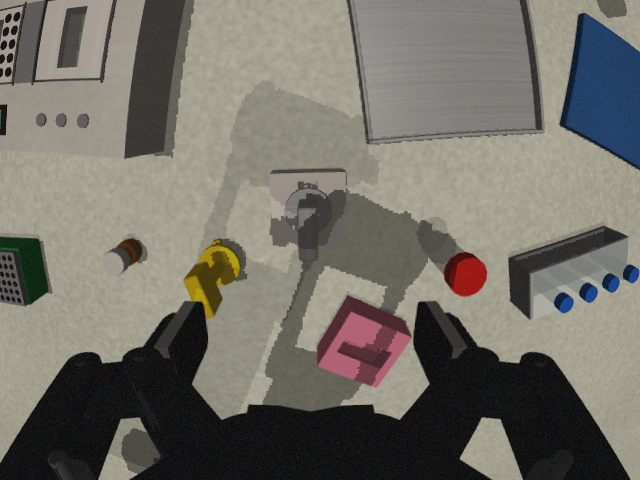

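```bash
python3 -c "
import cv2
im=cv2.imread('pics/w1.png')[160:280,250:370];cv2.imwrite('pics/w1c.png',cv2.convertScaleAbs(cv2.resize(im,None,fx=5,fy=5,interpolation=cv2.INTER_CUBIC),alpha=1.5))"
```

```text
(no output)
```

View pics/w1c.png

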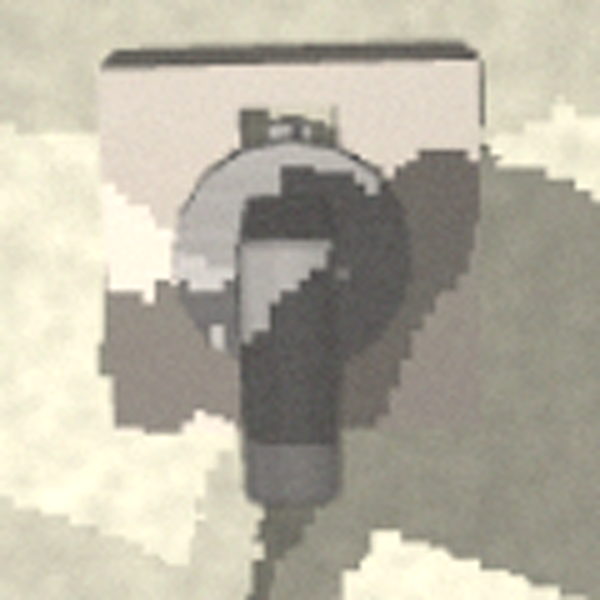

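The wrist crop (5 views) shows the paddle's top face at pixels (298,208),(316.6,208),(318.6,260.6),(299,260.6), directly ahead of the jaws. The yellow rod and pink block are well to the side.

```bash
python3 -c "
from h import *
st=status.read_state()
uv=np.array([(240,240),(333,240),(343,503),(245,503)])/5+[250,160]
for z in(.115,.119):print(rect(plane('wrist',uv,z,st)))
o=np.array([(104,65),(478,60),(250+230,430),(115,430)])/5+[250,160]
print(rect(plane('wrist',o,.035,st)))
"
```

```text
(array([ 0.4571, -0.1283,  0.115 ]), np.float64(0.0138), np.float64(0.0396), np.float64(-88.0), np.float64(-176.5))
(array([ 0.4583, -0.1283,  0.119 ]), np.float64(0.0136), np.float64(0.039), np.float64(-88.0), np.float64(-176.5))
(array([ 0.4579, -0.1287,  0.035 ]), np.float64(0.0691), np.float64(0.0704), np.float64(-87.6), np.float64(-177.0))
```

Emit:
apply_moves(deltas=[[0.0005, -0.001, 0.04, 0.001, 0.001, -0.01, 0], [0.0005, -0.001, 0.08, 0.001, 0.001, -0.01, 0], [0.0005, -0.001, 0.115, 0.001, 0.001, -0.01, 0], [0.0005, -0.001, 0.14, 0.001, 0.001, -0.01, 0], [0.0005, -0.001, 0.149, 0.001, 0.001, -0.01, 0], [0.0005, -0.001, 0.149, 0.001, 0.001, -0.01, 0], [0.0005, -0.001, 0.149, 0.001, 0.001, -0.01, 0.5]], squeeze=60)

```text
time: 2.07
tool_pos: [0.4577, -0.1307, 0.0818]
tcp_rot: [3.141, 0.068, 0.002]
wrist_force: [-0.6, 0.5, 0.8]
width: 0.883
```

Emit:
apply_moves(deltas=[[0, 0, 0, 0, 0, 0, 1], [0, 0, 0, 0, 0, 0, 1], [0, 0, 0, 0, 0, 0, 1], [0, 0, 0, 0, 0, 0, 1], [0, 0, 0, 0, 0, 0, 1], [0, 0, 0, 0, 0, 0, 1], [0, 0, 0, 0, 0, 0, 1], [0, 0, 0, 0, 0, 0, 1]])

```text
time: 2.73
tool_pos: [0.4582, -0.1296, 0.082]
tcp_rot: [3.141, 0.071, 0.004]
wrist_force: [-0.2, 1.8, 4.5]
width: 0.149
```

```bash
python3 -c "
from h import *
go([.457,-.128,.23],2.7)"
```

```text
t 2.73 row [-0.0008 -0.0016 -0.148 ] [ 0.0002 -0.0023 -0.0022] tcp [ 0.4582 -0.1296  0.082 ] q6 1.2 w 0.14927506487344702 F [-0.2  1.8  4.5]
```

Emit:
apply_moves(deltas=[[0, 0, -0.01, 0, 0, 0, 1], [0, 0, -0.03, 0, 0, 0, 1], [0, 0, -0.06, 0, 0, 0, 1], [0, 0, -0.1, 0, 0, 0, 1], [0, 0, -0.13, 0, 0, 0, 1], [0, 0, -0.148, 0, 0, 0, 1], [0, 0, -0.148, 0, 0, 0, 1]])

```text
time: 3.32
tool_pos: [0.4602, -0.1306, 0.2348]
tcp_rot: [3.138, 0.07, 0.015]
wrist_force: [0.0, 0.2, -1.5]
width: 0.156
```

```bash
python3 -c "
from h import *
go([.621,.0837,.23],-6)"
```

```text
t 3.32 row [ 0.1702 -0.2069  0.0057] [ 0.0027 -0.0099  0.1496] tcp [ 0.4602 -0.1306  0.2348] q6 1.2 w 0.15613802057675727 F [ 0.   0.2 -1.5]
```

Emit:
apply_moves(deltas=[[0.17, -0.207, 0.003, 0, 0, 0.15, 1], [0.17, -0.207, 0.003, 0, 0, 0.15, 1], [0.17, -0.207, 0.003, 0, 0, 0.15, 1], [0.17, -0.207, 0.003, 0, 0, 0.15, 1], [0.17, -0.207, 0.003, 0, 0, 0.15, 1], [0.17, -0.207, 0.003, 0, 0, 0.15, 1], [0.17, -0.207, 0.003, 0, 0, 0.15, 1], [0.17, -0.207, 0.003, 0, 0, 0.15, 1]])

```text
time: 3.98
tool_pos: [0.619, 0.0889, 0.2234]
tcp_rot: [-3.136, 0.159, 0.002]
wrist_force: [0.1, -0.6, -3.1]
width: 0.156
```

```bash
python3 -c "
from h import *
st,im=shot('w2');go([.621,.0837,.23],-6,st)
a=cv2.resize(im[60:380,170:470],None,fx=1.8,fy=1.8,interpolation=cv2.INTER_CUBIC)
cv2.imwrite('pics/w2c.png',cv2.convertScaleAbs(a[:,:,::-1],alpha=1.4))"
```

```text
t 3.98 row [ 0.0025  0.005  -0.0066] [-0.0014  0.0016  0.0033] tcp [0.619  0.0889 0.2234] q6 1.77 w 0.15602797334627383 F [ 0.1 -0.6 -3.1]
```

View pics/w2c.png

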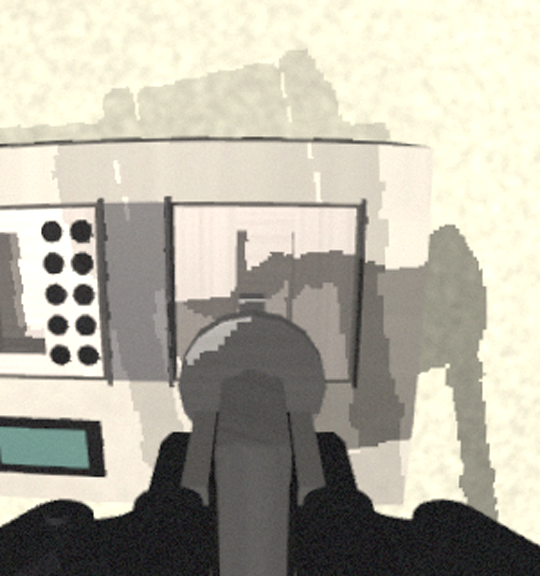

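Wrist crop (6 views): the collar is centred at about (252,380) crop, and the block's top edge runs (170,203)-(364,203). The slot sides are at crop x = 239 and 293 with the far end at y = 232, so the rod is about 5 mm off sideways.

```bash
python3 -c "
from h import *
st=status.read_state();g=lambda L:np.array(L)/1.8+[170,60]
go([.621,.0837,.23],-6,st)
P=plane('wrist',g([(173,204),(363,202),(354,385),(172,385)]),.09,st);print(P.round(4));print(rect(P))
S=plane('wrist',g([(239,232),(293,233),(239,290),(291,290)]),.09,st);print(S.round(4))
"
```

```text
t 4.03 row [ 0.0038  0.0028 -0.0066] [0.0006 0.0031 0.0028] tcp [0.6175 0.0869 0.2234] q6 1.77 w 0.15807407471238433 F [-0.6 -0.7 -2.1]
[[0.6632 0.116  0.09  ]
 [0.6562 0.0372 0.09  ]
 [0.5748 0.0461 0.09  ]
 [0.5833 0.1272 0.09  ]]
(array([0.6194, 0.0816, 0.09  ]), np.float64(0.0803), np.float64(0.0813), np.float64(-95.5), np.float64(172.9))
[[0.6485 0.09   0.09  ]
 [0.6458 0.0676 0.09  ]
 [0.6237 0.0926 0.09  ]
 [0.6214 0.0706 0.09  ]]
```

Emit:
apply_moves(deltas=[[0.003, 0.003, 0, 0, 0.003, 0.004, 1], [0.003, 0.003, 0, 0, 0.003, 0.004, 1], [0.003, 0.003, 0, 0, 0.003, 0.004, 1]])

```text
time: 4.28
tool_pos: [0.6198, 0.0801, 0.2258]
tcp_rot: [3.136, -0.174, 0.004]
wrist_force: [0.4, 0.2, -1.5]
width: 0.154
```

```bash
python3 -c "
from h import *
go([.621,.0837,.16],-6.3)"
```

```text
t 4.28 row [ 0.0006 -0.0037  0.0658] [ 0.0004 -0.0029 -0.0009] tcp [0.6198 0.0801 0.2258] q6 1.77 w 0.15415964239644847 F [ 0.4  0.2 -1.5]
```

Emit:
apply_moves(deltas=[[0.001, -0.003, 0.01, 0, -0.002, 0, 1], [0.001, -0.003, 0.03, 0, -0.002, 0, 1], [0.001, -0.003, 0.05, 0, -0.002, 0, 1], [0.001, -0.003, 0.06, 0, -0.002, 0, 1], [0.001, -0.003, 0.06, 0, -0.002, 0, 1], [0.001, -0.003, 0.06, 0, -0.002, 0, 1]])

```text
time: 4.78
tool_pos: [0.6215, 0.084, 0.1657]
tcp_rot: [3.137, -0.172, 0.001]
wrist_force: [1.0, -0.0, -2.1]
width: 0.155
```

```bash
python3 -c "
from h import *
st,im=shot('w3');go([.621,.0837,.145],-6.3,st)
a=cv2.resize(im[60:380,170:470],None,fx=1.8,fy=1.8,interpolation=cv2.INTER_CUBIC)
cv2.imwrite('pics/w3c.png',cv2.convertScaleAbs(a[:,:,::-1],alpha=1.4))"
```

```text
t 4.78 row [-0.0004  0.0003  0.0207] [ 0.0001 -0.0003  0.0001] tcp [0.6215 0.084  0.1657] q6 1.78 w 0.15534881835023895 F [ 1.  -0.  -2.1]
```

View pics/w3c.png

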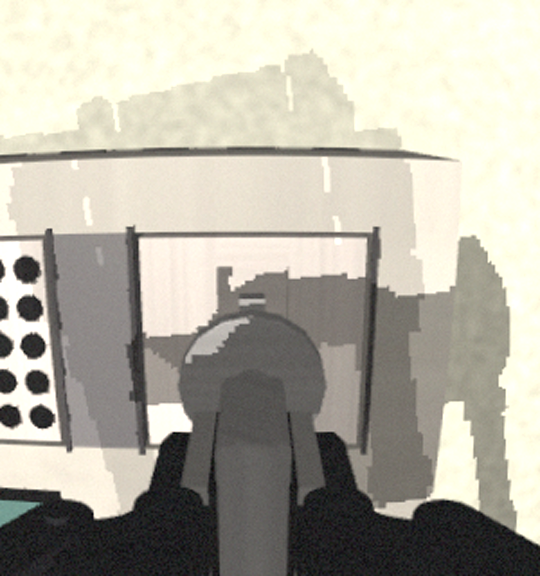

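Wrist crop (7 views): slot sides at crop x = 217 and 289 (centre 253), and the bar and collar at x = 252. That is well centred, so I'm lowering it in.

Emit:
apply_moves(deltas=[[0, 0, 0.007, 0, 0, 0, 1], [0, 0, 0.014, 0, 0, 0, 1], [0, 0, 0.019, 0, 0, 0, 1], [0, 0, 0.021, 0, 0, 0, 1], [0, 0, 0.021, 0, 0, 0, 1]])

```text
time: 5.25
tool_pos: [0.6216, 0.0843, 0.1445]
tcp_rot: [3.137, -0.171, 0.001]
wrist_force: [-0.2, 0.6, -2.8]
width: 0.156
```

Emit:
apply_moves(deltas=[[0, 0, 0.002, 0, 0, 0, 1], [0, 0, 0.004, 0, 0, 0, 1], [0, 0, 0.004, 0, 0, 0, 1]])

```text
time: 5.5
tool_pos: [0.6222, 0.0844, 0.1413]
tcp_rot: [-3.137, 0.171, -0.003]
wrist_force: [-1.4, -0.1, -2.8]
width: 0.158
```

Emit:
apply_moves(deltas=[[0, 0, 0.001, 0, 0, 0, 1], [0, 0, 0.002, 0, 0, 0, 1], [0, 0, 0.003, 0, 0, 0, 1], [0, 0, 0.003, 0, 0, 0, 1]])

```text
time: 5.83
tool_pos: [0.6222, 0.0844, 0.1384]
tcp_rot: [-3.137, 0.171, -0.003]
wrist_force: [-0.4, 0.3, -2.3]
width: 0.156
```

Emit:
apply_moves(deltas=[[0, 0, 0.001, 0, 0, 0, 1], [0, 0, 0.001, 0, 0, 0, 1], [0, 0, 0.002, 0, 0, 0, 1], [0, 0, 0.002, 0, 0, 0, 1]])

```text
time: 6.17
tool_pos: [0.6225, 0.0844, 0.137]
tcp_rot: [-3.137, 0.171, -0.004]
wrist_force: [-1.5, 0.2, 1.2]
width: 0.155
```

Emit:
apply_moves(deltas=[[0, 0, -0.001, 0, 0, -0.06, 1], [0, 0, -0.001, 0, 0, -0.16, 1], [0, 0, -0.001, 0, 0, -0.27, 1], [0, 0, -0.001, 0, 0, -0.38, 1], [0, 0, -0.001, 0, 0, -0.49, 1], [0, 0, -0.001, 0, 0, -0.6, 1], [0, 0, -0.001, 0, 0, -0.7, 1], [0, 0, -0.001, 0, 0, -0.8, 1]])

```text
time: 6.83
tool_pos: [0.6223, 0.0844, 0.1374]
tcp_rot: [2.953, 1.071, 0.003]
wrist_force: [-0.0, -0.1, -2.7]
width: 0.154
```

```bash
python3 -c "
from h import *
go([.6215,.084,.138],83.7)"
```

```text
t 6.83 row [-0.0008 -0.0002 -0.0006] [ 0.002  -0.001  -0.7651] tcp [0.6223 0.0844 0.1374] q6 0.97 w 0.15439458614182386 F [-0.  -0.1 -2.7]
```

Emit:
apply_moves(deltas=[[0, 0, 0, 0, 0, -0.11, 1], [0, 0, 0, 0, 0, -0.22, 1], [0, 0, 0, 0, 0, -0.33, 1], [0, 0, 0, 0, 0, -0.44, 1], [0, 0, 0, 0, 0, -0.55, 1], [0, 0, 0, 0, 0, -0.66, 1], [0, 0, 0, 0, 0, -0.74, 1], [0, 0, 0, 0, 0, -0.765, 1]])

```text
time: 7.5
tool_pos: [0.6223, 0.0843, 0.1374]
tcp_rot: [2.34, 2.093, 0.002]
wrist_force: [-0.3, 0.3, -1.5]
width: 0.154
```

Emit:
apply_moves(deltas=[[0, 0, 0, 0, 0, 0, 1], [0, 0, 0, 0, 0, 0, 1]])

```text
time: 7.67
tool_pos: [0.6222, 0.0844, 0.1374]
tcp_rot: [2.345, 2.088, 0.002]
wrist_force: [-0.8, -0.1, -2.5]
width: 0.155
```

```bash
python3 -c "
from h import *
st,im=shot('w4');go([.6215,.084,.138],83.7,st)
cv2.imwrite('pics/w4c.png',cv2.convertScaleAbs(cv2.resize(im[100:480,120:520],None,fx=1.5,fy=1.5)[:,:,::-1],alpha=1.4))"
```

```text
t 7.67 row [-0.0004 -0.0007 -0.0006] [ 0.0021 -0.0002 -0.006 ] tcp [0.6222 0.0844 0.1374] q6 0.21 w 0.15524682555243033 F [-0.8 -0.1 -2.5]
```

View pics/w4c.png

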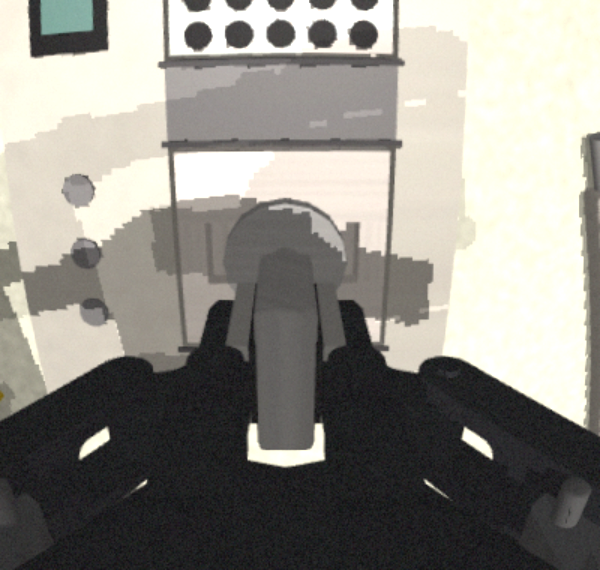

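Wrist crop (8 views): the block is seated, the slot ends show at x ≈ 208-357 crop on both sides of the collar, and the paddle is square to the slot. The rod is locked, so I'm lifting slowly.

Emit:
apply_moves(deltas=[[0, 0, -0.002, 0, 0, 0, 1], [0, 0, -0.004, 0, 0, 0, 1], [0, 0, -0.007, 0, 0, 0, 1], [0, 0, -0.011, 0, 0, 0, 1], [0, 0, -0.015, 0, 0, 0, 1], [0, 0, -0.018, 0, 0, 0, 1], [0, 0, -0.02, 0, 0, 0, 1], [0, 0, -0.02, 0, 0, 0, 1]], squeeze=90)

```text
time: 8.38
tool_pos: [0.6227, 0.0844, 0.1583]
tcp_rot: [2.344, 2.089, 0.004]
wrist_force: [0.3, -0.4, -5.7]
width: 0.155
```

The added weight on the wrist is about 4 N, so the block is on the rod. I'm continuing up.

Emit:
apply_moves(deltas=[[0, 0, -0.01, 0, 0, 0, 1], [0, 0, -0.022, 0, 0, 0, 1], [0, 0, -0.034, 0, 0, 0, 1], [0, 0, -0.046, 0, 0, 0, 1], [0, 0, -0.058, 0, 0, 0, 1], [0, 0, -0.068, 0, 0, 0, 1], [0, 0, -0.075, 0, 0, 0, 1], [0, 0, -0.075, 0, 0, 0, 1]])

```text
time: 9.05
tool_pos: [0.6235, 0.0845, 0.2356]
tcp_rot: [2.342, 2.087, 0.008]
wrist_force: [0.1, 0.2, -5.7]
width: 0.151
```

```bash
python3 -c "
from h import *
im=vision.read_camera('scene');go([.623,-.265,.233],83.7)
a=cv2.resize(im[140:460,150:500],None,fx=1.7,fy=1.7)
cv2.imwrite('pics/s5.png',a[:,:,::-1])"
```

```text
t 9.1 row [-0.3471  0.0402  0.0011] [ 0.005  -0.0008 -0.0051] tcp [0.6229 0.0844 0.2342] q6 0.21 w 0.150570338598854 F [-0.1  0.2 -6. ]
```

View pics/s5.png

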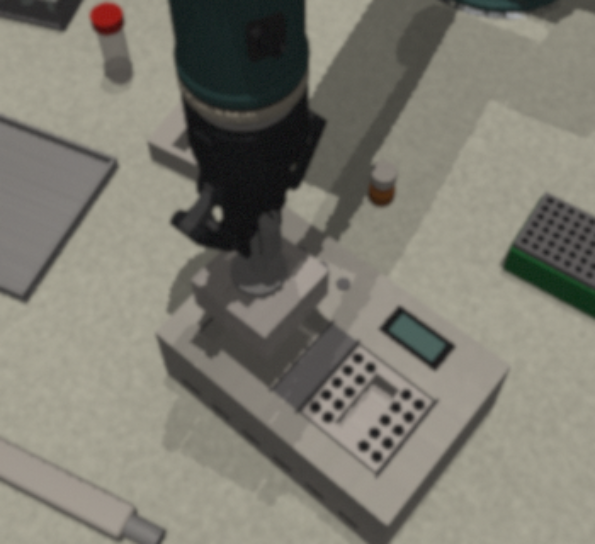

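Scene crop (9 views): the block hangs upright clear of the well, and the drilled block is untouched. I'm moving it gently over the tray.

Emit:
apply_moves(deltas=[[-0.01, 0.001, 0, 0, 0, 0, 1], [-0.03, 0.003, 0, 0, 0, 0, 1], [-0.055, 0.006, 0, 0, 0, 0, 1], [-0.08, 0.009, 0, 0, 0, 0, 1], [-0.105, 0.012, 0, 0, 0, 0, 1], [-0.13, 0.015, 0, 0, 0, 0, 1], [-0.155, 0.018, 0, 0, 0, 0, 1], [-0.18, 0.021, 0, 0, 0, 0, 1]])

```text
time: 9.77
tool_pos: [0.6211, -0.0987, 0.231]
tcp_rot: [-2.345, -2.09, 0.001]
wrist_force: [-0.9, -0.4, -7.2]
width: 0.154
```

Emit:
apply_moves(deltas=[[-0.025, 0.003, 0, 0, 0, 0, 1], [-0.05, 0.006, 0, 0, 0, 0, 1], [-0.075, 0.009, 0, 0, 0, 0, 1], [-0.1, 0.012, 0, 0, 0, 0, 1], [-0.125, 0.015, 0, 0, 0, 0, 1], [-0.145, 0.017, 0, 0, 0, 0, 1], [-0.16, 0.018, 0, 0, 0, 0, 1], [-0.167, 0.019, 0, 0, 0, 0, 1]])

```text
time: 10.43
tool_pos: [0.6207, -0.2675, 0.2311]
tcp_rot: [2.348, 2.088, -0.0]
wrist_force: [0.9, 0.5, -5.4]
width: 0.15
```

```bash
python3 -c "
from h import *
go([.623,-.265,.12],83.7)"
```

```text
t 10.43 row [0.0028 0.002  0.1111] [-0.0001  0.0002 -0.0071] tcp [ 0.6207 -0.2675  0.2311] q6 -0.33 w 0.15000815783103164 F [ 0.9  0.5 -5.4]
```

Emit:
apply_moves(deltas=[[0.002, 0.002, 0.015, 0, 0, 0, 1], [0.002, 0.002, 0.035, 0, 0, 0, 1], [0.002, 0.002, 0.055, 0, 0, 0, 1], [0.002, 0.002, 0.075, 0, 0, 0, 1], [0.002, 0.002, 0.095, 0, 0, 0, 1], [0.002, 0.002, 0.112, 0, 0, 0, 1], [0.002, 0.002, 0.122, 0, 0, 0, 1], [0.002, 0.002, 0.126, 0, 0, 0, 1]])

```text
time: 11.1
tool_pos: [0.6226, -0.2608, 0.1027]
tcp_rot: [-2.341, -2.089, 0.0]
wrist_force: [-0.2, 0.7, -7.6]
width: 0.153
```

Emit:
apply_moves(deltas=[[0, 0, 0.002, 0, 0, 0, 1], [0, 0, 0.004, 0, 0, 0, 1], [0, 0, 0.006, 0, 0, 0, 1], [0, 0, 0.008, 0, 0, 0, 1], [0, 0, 0.009, 0, 0, 0, 1], [0, 0, 0.009, 0, 0, 0, 1]])

```text
time: 11.6
tool_pos: [0.6247, -0.2633, 0.098]
tcp_rot: [2.344, 2.089, 0.003]
wrist_force: [-0.4, -0.7, -6.8]
width: 0.156
```

Emit:
apply_moves(deltas=[[0, 0, 0.001, 0, 0, 0, 1], [0, 0, 0.002, 0, 0, 0, 1], [0, 0, 0.003, 0, 0, 0, 1], [0, 0, 0.003, 0, 0, 0, 1]])

```text
time: 11.93
tool_pos: [0.6244, -0.2631, 0.0943]
tcp_rot: [2.345, 2.089, 0.002]
wrist_force: [-0.4, 0.5, -6.8]
width: 0.155
```

Emit:
apply_moves(deltas=[[0, 0, 0.001, 0, 0, 0, 1], [0, 0, 0.001, 0, 0, 0, 1], [0, 0, 0.002, 0, 0, 0, 1], [0, 0, 0.002, 0, 0, 0, 1]])

```text
time: 12.27
tool_pos: [0.6252, -0.2634, 0.0934]
tcp_rot: [2.343, 2.088, 0.004]
wrist_force: [0.3, 0.3, -1.4]
width: 0.152
```

Emit:
apply_moves(deltas=[[0, 0, 0.0005, 0, 0, 0, 1], [0, 0, 0.001, 0, 0, 0, 1], [0, 0, 0.001, 0, 0, 0, 1], [0, 0, 0.001, 0, 0, 0, 1]])

```text
time: 12.6
tool_pos: [0.6247, -0.2632, 0.0918]
tcp_rot: [2.344, 2.089, 0.003]
wrist_force: [-0.2, 0.3, -0.9]
width: 0.15
```

Emit:
apply_moves(deltas=[[0, 0, 0.0005, 0, 0, 0, 1], [0, 0, 0.001, 0, 0, 0, 1], [0, 0, 0.001, 0, 0, 0, 1], [0, 0, 0.001, 0, 0, 0, 1]])

```text
time: 12.93
tool_pos: [0.6247, -0.2632, 0.091]
tcp_rot: [2.344, 2.089, 0.003]
wrist_force: [-0.8, 0.2, 1.2]
width: 0.152
```

```bash
python3 -c "
from h import *
im=vision.read_camera('scene');go([.623,-.265,.12],83.7)
a=cv2.resize(im[100:400,40:440],None,fx=1.8,fy=1.8)
cv2.imwrite('pics/s6.png',cv2.convertScaleAbs(a[:,:,::-1],alpha=1.4))"
```

```text
t 12.98 row [-0.0019 -0.0014 -0.029 ] [ 0.0026 -0.0001 -0.005 ] tcp [ 0.6247 -0.2632  0.091 ] q6 -0.32 w 0.15766041274574402 F [-0.3  0.   1.2]
```

View pics/s6.png

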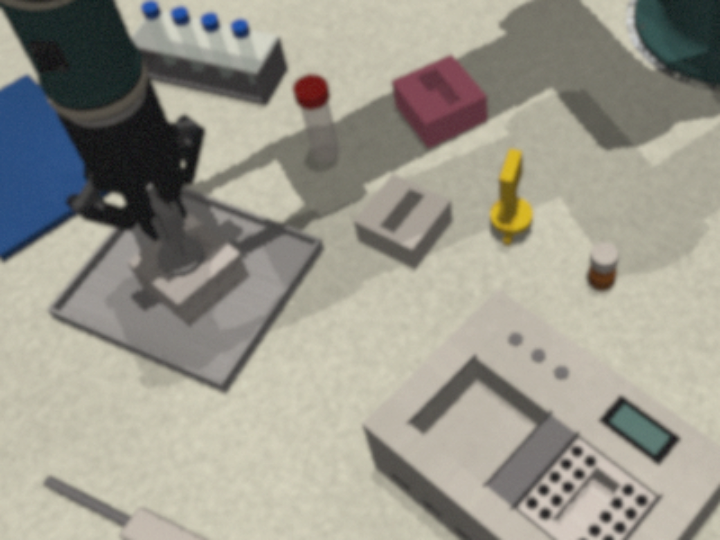

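Scene crop (10 views): the block is flat in the middle of the tray with the rod in it, and the drilled block is still in its well. I'm opening the fingers and retreating straight up.

Emit:
apply_moves(deltas=[[0, 0, 0, 0, 0, 0, 0.7], [0, 0, 0, 0, 0, 0, 0.5], [0, 0, 0, 0, 0, 0, 0.3], [0, 0, 0, 0, 0, 0, 0.2], [0, 0, 0, 0, 0, 0, 0.1], [0, 0, 0, 0, 0, 0, 0], [0, 0, 0, 0, 0, 0, 0], [0, 0, 0, 0, 0, 0, 0]])

```text
time: 13.65
tool_pos: [0.6245, -0.2632, 0.0906]
tcp_rot: [2.344, 2.089, 0.003]
wrist_force: [-0.7, 0.3, -0.2]
width: 1.002
```

Emit:
apply_moves(deltas=[[0, 0, -0.01, 0, 0, 0, 0], [0, 0, -0.03, 0, 0, 0, 0], [0, 0, -0.06, 0, 0, 0, 0], [0, 0, -0.09, 0, 0, 0, 0], [0, 0, -0.12, 0, 0, 0, 0], [0, 0, -0.14, 0, 0, 0, 0], [0, 0, -0.15, 0, 0, 0, 0], [0, 0, -0.15, 0, 0, 0, 0]])

```text
time: 14.32
tool_pos: [0.626, -0.264, 0.2451]
tcp_rot: [2.339, 2.085, 0.007]
wrist_force: [0.0, -0.1, 0.7]
width: 1.0
```

```bash
python3 -c "
from h import *
st,im=shot('w7');go([.623,-.265,.12],83.7,st);sc=vision.read_camera('scene')
a=np.hstack([cv2.resize(im,(400,300)),cv2.resize(sc[150:330,40:280],(400,300))])
cv2.imwrite('pics/w7c.png',cv2.convertScaleAbs(a[:,:,::-1],alpha=1.4))"
```

```text
t 14.32 row [-0.0011 -0.004   0.1251] [ 0.0089  0.002  -0.005 ] tcp [ 0.626  -0.264   0.2451] q6 -0.32 w 1.000487165233784 F [ 0.  -0.1  0.7]
```

View pics/w7c.png

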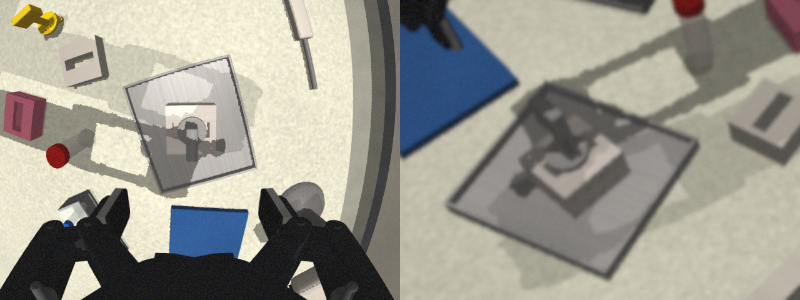

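The block sits flat near the tray centre with the rod upright and square to the slot, and the gripper is clear (11 views). I'm handing in.

```bash
python3 -c "
from workcell import job;print(job.finish_job())"
```

```text
the job is handed in; nothing more can be done
None
```

I locked the puller rod in the blank block, lifted the block straight out of its well, set it on the tray floor and released it. I then raised the gripper clear and handed in at about 14.4 s of the 51 s; the hand-in gave no verdict.

- **Locking:** the collar touched the block at the expected height, and the quarter turn ended within about 0.5° of square to the slot.
- **Lift:** the wrist load rose by about 3.5–4 N, which matches the block's weight. The picture showed it hanging upright with the drilled block undisturbed.
- **Placing:** the load came off at the expected floor height, with the fingers still gripping the rod.
- **Last checks:** the final pictures showed the block flat near the tray centre with the rod upright and square to the slot. From the arm's position it was within a few mm of the tray centre. The drilled block was last seen in its well in the picture taken just before I released the rod.

No check failed. Two readings disagreed slightly. The camera estimates put the paddle about 4 mm lower than the height implied by the stand, and the contact heights confirmed the stand figure. The measured tool position also wandered a few mm just after fast moves, so I let it settle before lowering the rod in.

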